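Turn the valve block in the jaw fixture and swing out the locking brace

ROBOT

A 6-joint arm with a two-finger parallel gripper is mounted at the origin on the work surface. World frame = base frame: x ahead of the robot, y to its left, z up, the work surface at z = 0. Lengths are in mm, angles in rad, forces in N, time in s.
With the tool pointing down it reaches from about 350 to 875 mm from the base axis. Payload 4.2 kg.
Tool frame: the origin (TCP) lies between the finger pads; the fingertips stand ahead of it and the grasp point (between the pads) lies 11 mm behind it (tip_reach is the z of the fingertips in the tool frame, in mm); z points along the fingers, y is the line along which they close (so a half turn about z gives the same grasp; the last joint's range is limited). The gripper opens to 87 mm and grips with 3 to 60 N. Pads are 19 mm wide; open, the fingers measure 117 mm over their backs; the gripper's body (75 mm by 190 mm) begins 51 mm behind the grasp point.
Start: joints at [-1.022, 0.385, 0.008, 0, -1.194, -0.259], TCP at [178.616, -598.912, 230.55] pointing down, gripper open.
Joint ranges: [-3.14, 3.14], [-1.21, 2.06], [-1.07, 1.41], [-3.16, 2.05], [-2.99, -0.16], [-3.1, 3.1]. Speed limits (rad/s): [2.79, 2.79, 3.14, 3.14, 3.14, 3.14].

INTERFACE

Orientations are given as a 3x3 rotation matrix whose columns are the frame's x, y, z axes.
In Python, from workcell import read_state, snapshot, sign_off, tip_reach gives the robot as it stands.
- The arm moves only by the tool carry_out, never from a script. Its argument "series" is a list of rows, each a list of 6 numbers: the shift along the tool's x, y, z each as a share of 300 mm, from -1 to 1, then the turn, a rotation vector about the tool's x, y, z each as a share of 45 degrees, from -1 to 1. A call has 1 to 20 rows; each row is the pose to reach, as a shift and turn from the pose commanded when the call began, along the tool's axes at that moment; what a row does not reach only later rows make up. A row lasts 1/10 s, in which the tool goes at most 50 mm and 8.59 degrees, less where a joint would pass 70% of its speed; a pose out of reach is approached as far as the arm can. A call with a number of a shift or a turn outside -1 to 1 is refused whole. A call with a gripper value outside its range is refused whole. "claw" is the closure, from -1 (fully open) to 1 (shut), set as the call begins (left out, the last holds). The fingers move at their own pace and stop on an object; the grip force is fixed at half the most. Time passes only in rows, so rows that repeat a pose let the fingers close. It gives the time, the measured TCP pose, the force, the opening and the grip force at its end, in the units of the state.
- read_state(): the state, without advancing time (a new reading comes with each control period).
- snapshot(name): name is "scene" or "top"; returns a dict with "frame" (400x640x3 uint8, red, green, blue), "fx", "fy", "cx", "cy" (pixels), "dist" ([k1, k2, p1, p2, k3] as OpenCV has them; the pictures are not rectified), "origin" and "rotation" of the camera in the world. Camera axes: x right, y up, looking along -z (the intrinsics and any distortion apply to the point x, -y, -z); pixel columns grow to the right and rows downward; lengths in mm; the calibration is good to about 2 mm. A picture is of the moment at which its call begins. There is no depth.
- sign_off(): hands the job in; it is judged then, once.
The state is a dict: "time": time; "joint_positions": joint angles; "dq": joint speeds; "joint_torque": joint torques, N m; "position": TCP position; "eef_rot": TCP orientation; "contact_force": force on the tool from outside, world axes, zero at the start; "moment": the same for the moment, N m; "grip_width": finger opening in mm; "gripper_force": force on a finger pad.
Only numpy, scipy, OpenCV 4.12 (cv2) and the standard library are available. Lean on these libraries where they do the work, as an engineer would, in place of code of your own. Each camera call takes 0.05 s, during which the arm holds its last target. There are 200 camera calls.

TASK

On the sliding-jaw fixture, slide the moving jaw wide open and lift out the valve block, then put it back standing upright in the middle between the jaws, turned so that its outlet stub points out of the fixture's open side away from the robot. Slide the jaw closed until the block is held snugly between both jaws, then swing the hinged brace round behind the jaw until it clicks past its detent, fully home, and let go. Leave the cap, the wrench and the jar where they are.

Things in the scene. Friction and masses are not known exactly. Their poses are not given: they have to be found in the camera images.
- fixture: Steel fixture fixed to the bench. Origin on the bench top (z = 0) under the jaws; z up, x to the open side away from the robot, y (to the robot's left) the slide axis, from moving jaw to fixed jaw. Base plate 130 (x) by 185 (y) by 12 mm thick, y from -115 to +70 mm. Fixed jaw: 70 mm wide in x, 25 mm thick, clamping face at y = +30 mm, top 40 mm above the bench.
- jaw (a joint): Moving jaw: slides along the fixture's y and stays where left (friction about 4 N). Value in m, 0 to 0.05, grows as it opens to -y. Gap between the jaw faces = 30 mm + value: it reads 0.020 when closed on the block's 50 mm width; it starts nearly closed on its 36 mm side. Jaw 60 mm wide in x, 50 mm thick in y, top 40 mm above the bench.
- jaw_post (a point): Upright round steel post on top of the moving jaw, its grip: 16 mm in diameter, from 40 to 82 mm above the bench. This point is on its axis, 68 mm above the bench, 38 mm behind the jaw's clamping face.
- block_mid (a point): Centre of the loose aluminium valve block, about 0.4 kg, 36 (own x, to the outlet) by 50 (y) by 84 mm tall; 42 mm above its foot. Stands on the base plate (foot 12, top 96 mm above the bench). At the start the outlet points to the fixture's +y, over the fixed jaw. To end: outlet to the fixture's +x (quarter turn clockwise from above), 50 mm width between the jaws, centre at fixture x 0, y +5 mm.
- outlet_tip (a point): Tip of the block's round brass outlet stub: 20 mm in diameter, sticks 25 mm out of the middle of one 50 mm wide side along the block's own x. This point is 43 mm from the block's vertical centre line, 60 mm above its foot.
- brace (a joint): Flat steel bar, 14 mm wide, 18 to 30 mm above the bench, on an upright hinge. Value in rad, grows anticlockwise from above: at 0 it points to the fixture's -y (parked), at its end stop 1.571 to +x, across behind the closed jaw. Stays where left. Near the end a sprung roller resists (under 10 N at the post); past about 1.52 it clicks home and is kept there. A jaw reading over 0.0225 blocks it.
- brace_post (a point): Upright round steel post on the brace, its grip: 14 mm in diameter, from 30 to 85 mm above the bench. This point is on its axis, 72 mm above the bench, 100 mm from the hinge axis.
- brace_hinge (a point): Hinge axis of the brace (vertical), at fixture x = -48 mm, y = -79.5 mm; this point is 30 mm above the bench.
- cap: Bystander: red protective cap, 84 mm in diameter at the foot, 88 mm tall, standing; origin under its centre.
- wrench: Bystander: steel wrench 190 mm long, lying on the bench; origin under its middle.
- jar: Bystander: jar 64 mm in diameter, 75 mm tall, standing; origin under its centre.
There are look-alikes about, which are no part of the job. Leave any brown or orange look-alike of the part that bears block_mid alone.

How it is judged:
By the outcome, as a careful person would: the job done as asked, in the order asked, and still so for the second after the job is handed in, with the robot touching nothing.
It also fails if it takes over 72 s, if anything falls off the work surface, if the arm or the gripper's body presses on something with over 40 N, if the wrist force passes 120 N, or if a joint passes its speed limit or range.

## Working session

There is one attempt and no reset: what is moved stays moved. The work goes in short steps, Python scripts to look and compute and a tool call to move; the robot and the scene stay as the last step left them, time stands still between calls to the robot, and variables do not carry over. Pictures are saved under pics/ and viewed, at most 10 in all, crops included, and the job is handed in when it is done.

Besides the shell and the picture viewer there is one more tool, called after ">>>" by a JSON object that holds its "name" and its "arguments", one argument or row to a line. carry_out: Moves the arm, as the interface text tells. Its arguments: {"type":"object","properties":{"series":{"type":"array"},"claw":{"type":"number"}},"required":["series"]}

```bash
ls; mkdir -p pics
python3 - <<'E'
from workcell import *
import cv2,json
s=read_state(); print(s, tip_reach() if callable(tip_reach) else tip_reach)
for n in("scene","top"):
    d=snapshot(n); cv2.imwrite(f"pics/{n}0.png",d["frame"][:,:,::-1]); print({k:v for k,v in d.items() if k!="frame"})
E
```

```text
pics
{'time': 0.0, 'joint_positions': array([-1.02239572e+00,  3.85555175e-01,  6.64680383e-03, -4.78293916e-04,
       -1.19400035e+00, -2.58622982e-01]), 'dq': array([ 1.46662511e-03, -8.41745411e-04, -3.91467050e-05,  2.54249500e-04,
       -1.15100891e-03,  1.63520025e-03]), 'joint_torque': array([ 5.38495260e-04, -3.90663922e+01,  1.87401706e+01,  4.21991497e+00,
        1.09726682e-02, -2.07678090e-04]), 'position': array([ 178.45174108, -598.38274999,  229.47169904]), 'eef_rot': array([[-9.58357804e-01, -2.85569253e-01, -7.21692735e-04],
       [-2.85570143e-01,  9.58355651e-01,  2.03444691e-03],
       [ 1.10662826e-04,  2.15582198e-03, -9.99997670e-01]]), 'contact_force': array([0.34728371, 0.26908814, 0.27406619]), 'moment': array([-0.02084837, -0.01046278,  0.01303078]), 'gripper_force': 0.0, 'grip_width': 87.29394434863516} 8.0
{'fx': 467.65363985794113, 'fy': 467.65363985794113, 'cx': 319.62473381156593, 'cy': 198.89586795105046, 'dist': array([-0.12303077,  0.        ,  0.        ,  0.        ,  0.        ]), 'origin': array([989.34185652, 575.63160738, 948.05512701]), 'rotation': array([[-0.75843342, -0.49658795,  0.42211274],
       [ 0.65148102, -0.5590103 ,  0.51291322],
       [-0.01874115,  0.66400896,  0.74748971]])}
{'fx': 445.9302618569685, 'fy': 445.9302618569685, 'cx': 314.1625696910055, 'cy': 204.52564968357538, 'dist': array([-0.09877185,  0.        ,  0.        ,  0.        ,  0.        ]), 'origin': array([ 332.77067364,   -8.35564154, 1471.75928234]), 'rotation': array([[ 0.02730018,  0.99420663, -0.10396092],
       [-0.99942784,  0.02922409,  0.0170277 ],
       [ 0.01996721,  0.10343658,  0.99443561]])}
```

View pics/scene0.png

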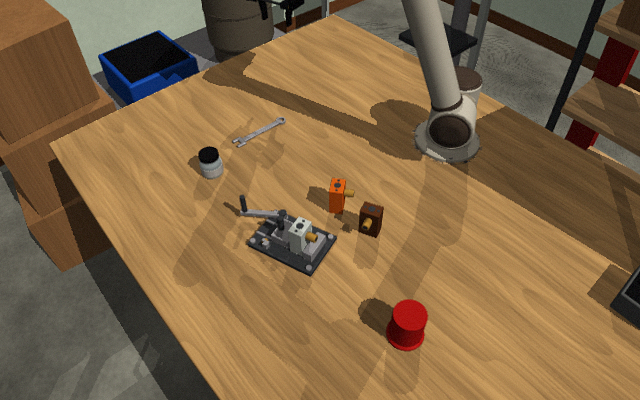

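View pics/top0.png

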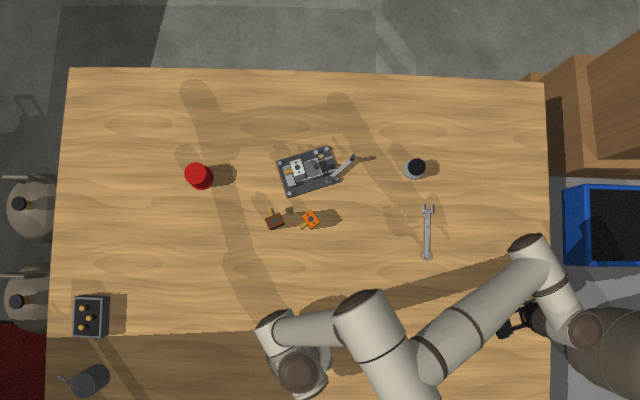

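The scene shows the fixture at (290,242) with the grey block standing in it at (300,235). The orange (338,195) and dark brown (371,220) blocks are look-alikes, and the grey one in the fixture is the one meant. The top view shows the fixture at (310,172), the cap at (198,176), the jar at (415,168) and the wrench at (427,232). I'll confirm with enlarged crops.

```bash
cat > h.py <<'E'
import numpy as np,cv2
from workcell import *
def K(d): return np.array([[d["fx"],0,d["cx"]],[0,d["fy"],d["cy"]],[0,0,1.]])
F=np.diag([1.,-1,-1])
def proj(d,P):
    R=F@d["rotation"].T; t=-R@d["origin"]
    return cv2.projectPoints(np.atleast_2d(P).astype(float),cv2.Rodrigues(R)[0],t,K(d),d["dist"])[0].reshape(-1,2)
def back(d,uv,z):
    p=cv2.undistortPoints(np.array([[uv]],float),K(d),d["dist"])[0,0]
    r=d["rotation"]@F@np.array([p[0],p[1],1]); o=d["origin"]
    return o+r*(z-o[2])/r[2]
def crop(d,x0,y0,w,h,k,name):
    cv2.imwrite(name,cv2.resize(d["frame"][y0:y0+h,x0:x0+w,::-1],None,fx=k,fy=k,interpolation=cv2.INTER_CUBIC))
E
python3 - <<'E'
from h import *
a=snapshot("top");b=snapshot("scene")
crop(a,262,135,120,75,6,"c1.png");crop(b,230,185,120,95,6,"c2.png")
A=cv2.imread("c1.png");B=cv2.imread("c2.png");
cv2.imwrite("pics/c1.png",A);cv2.imwrite("pics/c2.png",B)
E
```

```text
(no output)
```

View pics/c1.png

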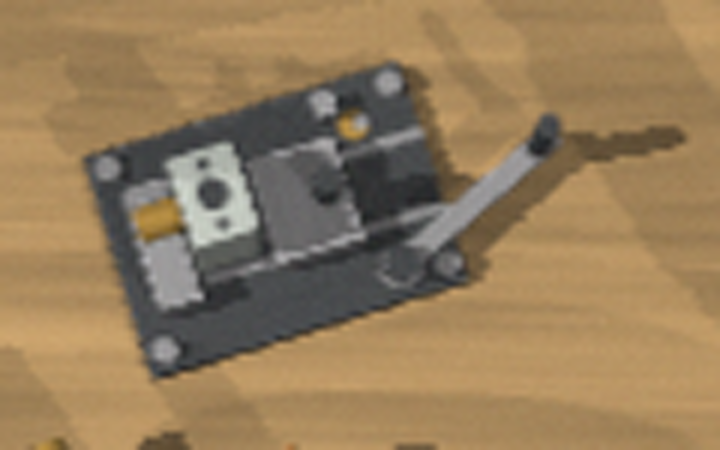

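View pics/c2.png

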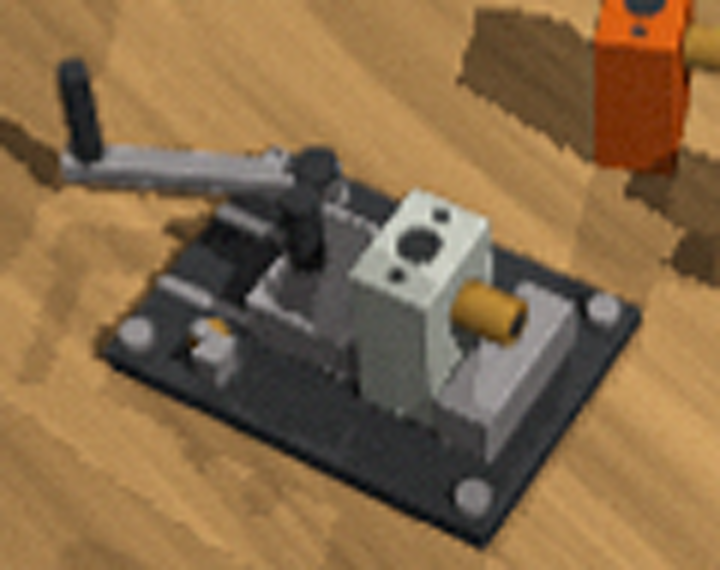

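```bash
cat > fit.py <<'E'
from h import *
from scipy.optimize import least_squares
def c(x,y,x0,y0): return ((x+.5)/6-.5+x0,(y+.5)/6-.5+y0)
T=lambda x,y:c(x,y,262,135); S=lambda x,y:c(x,y,230,185)
def pts(p):
    x,y,th,j,br,bx,by,bth=p
    R=np.array([[np.cos(th),-np.sin(th)],[np.sin(th),np.cos(th)]])
    W=lambda u,v,z:np.r_[R@[u,v]+[x,y],z]
    o=lambda d,a,z:W(bx+d*np.cos(a),by+d*np.sin(a),z)
    q=dict(pl1=W(65,70,12),pl2=W(65,-115,12),pl3=W(-65,-115,12),pl4=W(-65,70,12),
     jp=W(0,-j-38,82),jp0=W(0,-j-38,68),bp=W(-48+100*np.sin(br),-79.5-100*np.cos(br),85),bp0=W(-48+100*np.sin(br),-79.5-100*np.cos(br),72),
     hinge=W(-48,-79.5,30),tip=o(43,bth,72),bm=o(0,bth,54),bt=o(0,bth,96))
    for i,(u,v) in enumerate([(18,25),(18,-25),(-18,25),(-18,-25)]):
        q[f"b{i}"]=W(bx+u*np.cos(bth)-v*np.sin(bth),by+u*np.sin(bth)+v*np.cos(bth),96)
    return q
# block: own x -> fixture +y (bth=pi/2); own y -> fixture -x
obsT=dict(pl1=T(88,158),pl2=T(398,62),pl3=T(467,278),pl4=T(155,378),bp=T(550,122),jp=T(323,172),b0=T(195,250),b1=T(168,160),b2=T(262,235),b3=T(237,142),tip=T(135,218))
obsS=dict(pl4=S(638,310),pl1=S(481,535),bp=S(72,66),jp=S(300,193),b3=S(352,275),b2=S(418,190),b0=S(492,218),b1=S(432,297),tip=S(516,318))
if __name__=="__main__":
    a=snapshot("top");b=snapshot("scene")
    def res(p,full=False):
        q=pts(p);r=[proj(d,q[k])[0]-v for d,ob in((a,obsT),(b,obsS)) for k,v in ob.items()]
        return np.array(r) if full else np.ravel(r)
    x0=back(a,T(277,220),12)
    s=least_squares(res,[x0[0],x0[1],0.3,.01*1000,0.3,0,10,1.57],loss="soft_l1")
    print(np.round(s.x,3)); print(np.round(res(s.x,True),1).tolist())
    np.save("p.npy",s.x)
    for k,v in pts(s.x).items(): print(k,np.round(v,1))
    print([np.round(back(a,uv,0)[:2]) for uv in((198,176),(415,168),(310,220),(275,221))])
E
python3 fit.py
```

```text
[5.92193e+02 1.08200e+01 3.29000e-01 1.30540e+01 4.18000e-01 6.05600e+00
 1.08120e+01 1.57100e+00]
[[-0.4, -1.1], [0.9, -1.0], [1.2, -0.4], [-0.2, -0.7], [0.4, -0.2], [1.6, 0.3], [0.4, -0.5], [0.2, -0.5], [0.3, -1.3], [-0.3, -0.8], [0.8, 1.0], [1.3, -0.6], [0.6, 0.3], [0.5, 0.3], [0.7, 0.2], [-0.1, -1.1], [0.4, -1.4], [1.1, -0.2], [-0.2, 1.4], [1.0, 1.0]]
pl1 [631.1  98.1  12. ]
pl2 [690.9 -77.   12. ]
pl3 [ 567.9 -119.    12. ]
pl4 [508.  56.  12.]
jp [608.7 -37.5  82. ]
jp0 [608.7 -37.5  68. ]
bp [ 640.5 -153.3   85. ]
bp0 [ 640.5 -153.3   72. ]
hinge [572.5 -79.9  30. ]
tip [580.5  63.7  72. ]
bm [594.4  23.   54. ]
bt [594.4  23.   96. ]
b0 [564.9  32.   96. ]
b1 [612.3  48.1  96. ]
b2 [576.6  -2.1  96. ]
b3 [623.9  14.1  96. ]
[array([571., 358.]), array([ 621., -371.]), array([435., -21.]), array([428.,  94.])]
```

```bash
cat > tgt.py <<'E'
# usage: tgt.py fx fy tcp_z yaw(tool y rel. to fixture x, deg, mod 180 unless |range|) -> shares
import sys; from h import *
from scipy.spatial.transform import Rotation as Ro
p=np.load("p.npy"); th=p[2]
def plan(fx,fy,z,yaw):
    s=read_state(); R=s["eef_rot"]; a=th+np.radians(yaw)
    P=np.array([p[0]+fx*np.cos(th)-fy*np.sin(th),p[1]+fx*np.sin(th)+fy*np.cos(th),z])
    y=np.array([np.cos(a),np.sin(a),0]); 
    zt=np.array([0,0,-1.]); D=np.c_[np.cross(y,zt),y,zt]
    d=R.T@(P-s["position"])/300; r=Ro.from_matrix(R.T@D).as_rotvec()/(np.pi/4)
    return d,r
def here():
    s=read_state(); v=s["position"][:2]-p[:2]; y=s["eef_rot"][:,1]
    return np.round([np.cos(th)*v[0]+np.sin(th)*v[1],-np.sin(th)*v[0]+np.cos(th)*v[1],s["position"][2],np.degrees(np.arctan2(y[1],y[0])-th)],1)
if __name__=="__main__":
    a=list(map(float,sys.argv[1:])); s=read_state()
    print("t",round(s["time"],2),"here",here(),"q",np.round(s["joint_positions"],2),"w",round(s["grip_width"],1),"F",np.round(s["contact_force"],1))
    for i in range(0,len(a),4): d,r=plan(*a[i:i+4]); print(a[i:i+4],np.round(d,3),np.round(r,3))
E
python3 tgt.py 0 -48 200 180
```

```text
t 0.3 here [-588.5 -443.1  230.2   87.7] q [-1.02  0.39  0.01 -0.   -1.19 -0.26] w 87.1 F [-0.1  0.2 -0.3]
[0.0, -48.0, 200.0, 180.0] [-1.908  1.393  0.101] [ 1.00e-03  1.00e-03 -2.05e+00]
```

>>> {"name": "carry_out", "arguments": {
  "series": [
    [-0.95,0.7,0,0,0,-1],
    [-0.95,0.7,0,0,0,-1],
    [-0.95,0.7,0,0,0,-1],
    [-0.95,0.7,0,0,0,-1],
    [-0.95,0.7,0,0,0,-1],
    [-0.95,0.7,0,0,0,-1],
    [-0.95,0.7,0,0,0,-1],
    [-0.95,0.7,0,0,0,-1],
    [-0.95,0.7,0,0,0,-1]
  ],
  "claw": -1
}}

```text
time: 1.2
position: [392.5, -315.1, 230.7]
eef_rot: [[-0.473, -0.881, 0.0], [-0.881, 0.473, -0.0], [0.0, -0.0, -1.0]]
contact_force: [-0.9, -0.6, 0.5]
grip_width: 87.3
gripper_force: 0.0
```

```bash
python3 tgt.py 0 -48 200 180
```

```text
t 1.2 here [-294.3 -243.9  230.7  132.9] q [-0.35  0.18 -0.28  0.   -1.11 -0.14] w 87.3 F [-0.9 -0.6  0.5]
[0.0, -48.0, 200.0, 180.0] [-1.163 -0.19   0.102] [-0.    -0.    -1.046]
```

>>> {"name": "carry_out", "arguments": {
  "series": [
    [-1,-0.16,0,0,0,-1],
    [-1,-0.16,0,0,0,-1],
    [-1,-0.16,0,0,0,-1],
    [-1,-0.16,0,0,0,-1],
    [-1,-0.16,0,0,0,-1],
    [-1,-0.16,0,0,0,-1],
    [-1,-0.16,0,0,0,-1],
    [-1,-0.16,0,0,0,-1],
    [-1,-0.16,0,0,0,-1]
  ]
}}

```text
time: 2.1
position: [575.8, -76.8, 230.2]
eef_rot: [[0.284, -0.959, -0.001], [-0.959, -0.284, -0.0], [-0.0, 0.001, -1.0]]
contact_force: [0.4, -0.7, -0.1]
grip_width: 87.0
gripper_force: 0.0
```

```bash
python3 tgt.py 0 -48 120 180 0 -48 56 180
```

```text
t 2.1 here [ -43.8  -77.6  230.2 -182.4] q [ 0.15  0.31 -0.1   0.   -1.16  0.14] w 87.0 F [ 0.4 -0.7 -0.1]
[0.0, -48.0, 120.0, 180.0] [-0.104 -0.142  0.367] [ 0.002  0.    -0.053]
[0.0, -48.0, 56.0, 180.0] [-0.104 -0.143  0.581] [ 0.002  0.    -0.053]
```

>>> {"name": "carry_out", "arguments": {
  "series": [
    [-0.104,-0.142,0.2,0,0,-0.053],
    [-0.104,-0.142,0.3,0,0,-0.053],
    [-0.104,-0.142,0.37,0,0,-0.053],
    [-0.104,-0.142,0.44,0,0,-0.053],
    [-0.104,-0.142,0.51,0,0,-0.053],
    [-0.104,-0.142,0.58,0,0,-0.053],
    [-0.104,-0.142,0.58,0,0,-0.053]
  ]
}}

```text
time: 2.8
position: [605.5, -35.4, 53.9]
eef_rot: [[0.322, -0.947, -0.007], [-0.947, -0.322, -0.001], [-0.001, 0.007, -1.0]]
contact_force: [-0.6, 0.4, 0.4]
grip_width: 87.0
gripper_force: 0.0
```

```bash
python3 tgt.py 0 -48 56 180
python3 - <<'E'
from h import *
crop(snapshot("scene"),230,165,133,100,6,"pics/g1.png")
E
```

```text
t 2.8 here [  -2.3  -48.    53.9 -180.1] q [ 0.21  0.53 -0.24 -0.   -0.8   0.12] w 87.0 F [-0.6  0.4  0.4]
[0.0, -48.0, 56.0, 180.0] [-0.    -0.008 -0.007] [ 0.008  0.002 -0.002]
```

View pics/g1.png

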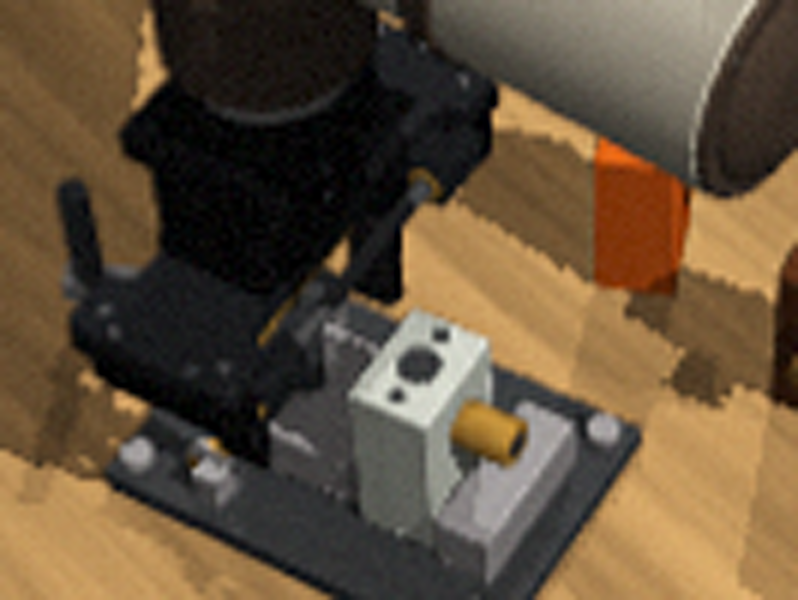

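The gripper straddles the jaw post (hidden behind the near finger, about (290,370)) and is clear of the block at (420,420). I'll close it.

>>> {"name": "carry_out", "arguments": {
  "series": [
    [0,0,0,0,0,0],
    [0,0,0,0,0,0],
    [0,0,0,0,0,0],
    [0,0,0,0,0,0],
    [0,0,0,0,0,0],
    [0,0,0,0,0,0],
    [0,0,0,0,0,0],
    [0,0,0,0,0,0],
    [0,0,0,0,0,0],
    [0,0,0,0,0,0]
  ],
  "claw": 1
}}

```text
time: 3.85
position: [606.5, -33.7, 56.3]
eef_rot: [[0.325, -0.946, -0.005], [-0.946, -0.325, -0.001], [-0.001, 0.005, -1.0]]
contact_force: [-2.7, -1.6, 4.1]
grip_width: 14.8
gripper_force: 30.5
```

```bash
python3 tgt.py -2 -88 56 180
```

```text
t 3.85 here [  -0.9  -46.8   56.3 -179.9] q [ 0.21  0.53 -0.24  0.   -0.81  0.12] w 14.8 F [-2.7 -1.6  4.1]
[-2.0, -88.0, 56.0, 180.0] [0.137 0.004 0.001] [0.007 0.001 0.002]
```

>>> {"name": "carry_out", "arguments": {
  "series": [
    [0.01,0,0,0,0,0],
    [0.03,0,0,0,0,0],
    [0.05,0,0,0,0,0],
    [0.07,0,0,0,0,0],
    [0.09,0,0,0,0,0],
    [0.11,0,0,0,0,0],
    [0.12,0,0,0,0,0],
    [0.125,0,0,0,0,0],
    [0.125,0,0,0,0,0],
    [0.125,0,0,0,0,0]
  ]
}}

```text
time: 4.85
position: [618.5, -68.1, 56.3]
eef_rot: [[0.325, -0.946, -0.005], [-0.946, -0.325, 0.001], [-0.002, 0.004, -1.0]]
contact_force: [-5.4, 3.6, 4.2]
grip_width: 15.0
gripper_force: 30.0
```

```bash
python3 tgt.py -2 -88 56 180
```

```text
t 4.85 here [  -0.6  -83.2   56.3 -179.9] q [ 0.15  0.55 -0.2  -0.   -0.83  0.18] w 15.0 F [-5.4  3.6  4.2]
[-2.0, -88.0, 56.0, 180.0] [0.016 0.005 0.001] [0.006 0.003 0.002]
```

>>> {"name": "carry_out", "arguments": {
  "series": [
    [0.003,0,0,0,0,0],
    [0.006,0,0,0,0,0],
    [0.009,0,0,0,0,0],
    [0.012,0,0,0,0,0],
    [0.015,0,0,0,0,0],
    [0.015,0,0,0,0,0]
  ]
}}

```text
time: 5.45
position: [618.6, -68.4, 56.2]
eef_rot: [[0.325, -0.946, -0.007], [-0.946, -0.325, 0.005], [-0.007, 0.005, -1.0]]
contact_force: [-9.8, 18.1, 8.4]
grip_width: 15.3
gripper_force: 30.0
```

```bash
python3 tgt.py -2 -90 56 180
```

```text
t 5.45 here [  -0.7  -83.5   56.2 -179.9] q [ 0.15  0.55 -0.2  -0.01 -0.83  0.19] w 15.3 F [-9.8 18.1  8.4]
[-2.0, -90.0, 56.0, 180.0] [0.022 0.004 0.001] [0.007 0.009 0.002]
```

>>> {"name": "carry_out", "arguments": {
  "series": [
    [-0.005,0,0,0,0,0],
    [-0.005,0,0,0,0,0],
    [-0.005,0,0,0,0,0],
    [-0.005,0,0,0,0,0],
    [-0.005,0,0,0,0,0],
    [-0.005,0,0,0,0,0],
    [-0.005,0,-0.1,0,0,0],
    [-0.005,0,-0.25,0,0,0],
    [-0.005,0.1,-0.4,0,0,0],
    [-0.005,0.25,-0.5,0,0,0],
    [-0.005,0.4,-0.5,0,0,0],
    [-0.005,0.5,-0.5,0,0,0],
    [-0.005,0.5,-0.5,0,0,0]
  ],
  "claw": -1
}}

```text
time: 6.75
position: [476.2, -121.2, 207.4]
eef_rot: [[0.323, -0.946, 0.0], [-0.946, -0.323, 0.001], [-0.001, -0.0, -1.0]]
contact_force: [0.7, -0.1, -0.4]
grip_width: 86.8
gripper_force: 0.0
```

```bash
python3 tgt.py 4 11 110 180 4 11 66 180;python3 - <<'E'
from h import *
a=snapshot("top")["frame"][135:210,262:382];b=snapshot("scene")["frame"][185:280,230:350]
r=lambda i,k:cv2.resize(i[:,:,::-1],None,fx=k,fy=k,interpolation=cv2.INTER_CUBIC)
A=r(a,4);B=r(b,6)
cv2.imwrite("pics/g2b.png",B)
cv2.imwrite("pics/g2a.png",r(a,6))
E
```

```text
t 6.75 here [-152.5  -87.4  207.4 -180. ] q [ 0.08  0.18 -0.35 -0.   -1.05  0.25] w 86.8 F [ 0.7 -0.1 -0.4]
[4.0, 11.0, 110.0, 180.0] [-0.328 -0.521  0.325] [-0.     0.001 -0.   ]
[4.0, 11.0, 66.0, 180.0] [-0.328 -0.521  0.472] [-0.     0.001 -0.   ]
```

View pics/g2b.png

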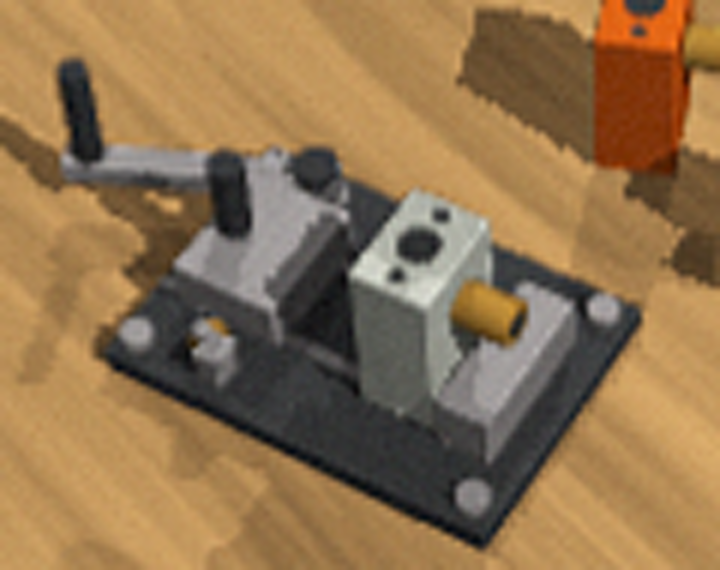

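The jaw now stands open, with its post at (230,195) and a clear gap behind the block. The brace post at (78,110) has not moved. I'll check the jaw value from the post shift.

Run:
```python
from fit import *
p=np.load("p.npy");b=snapshot("scene");th=p[2]
for n,uv,z in(("jaw0",S(300,193),82),("jaw1",S(228,159),82),("jaw1foot",S(234,232),40),("jawcorner top front near(30,-j,40)",S(273,302),40),("fixedcorner(35,30,40)",S(437,403),40),("fixed(35,55)",S(487,428),40),("bp",S(72,66),85)):
    v=back(b,uv,z)[:2]-p[:2]; print(n,np.round([np.cos(th)*v[0]+np.sin(th)*v[1],-np.sin(th)*v[0]+np.cos(th)*v[1]],1))
```

```text
jaw0 [  0.4 -52.8]
jaw1 [  0.  -88.2]
jaw1foot [  4.5 -87.4]
jawcorner top front near(30,-j,40) [ 26.7 -52.8]
fixedcorner(35,30,40) [36.  31.6]
fixed(35,55) [36.4 54.9]
bp [  -7.5 -172.5]
```

>>> {"name": "carry_out", "arguments": {
  "series": [
    [-0.328,-0.528,0,0,0,0],
    [-0.328,-0.528,0,0,0,0],
    [-0.328,-0.528,0,0,0,0],
    [-0.328,-0.528,0,0,0,0],
    [-0.328,-0.528,0.1,0,0,0],
    [-0.328,-0.528,0.2,0,0,0],
    [-0.328,-0.528,0.3,0,0,0],
    [-0.328,-0.528,0.39,0,0,0],
    [-0.328,-0.528,0.47,0,0,0],
    [-0.328,-0.528,0.47,0,0,0]
  ]
}}

```text
time: 7.9
position: [595.8, 24.5, 60.8]
eef_rot: [[0.325, -0.946, -0.009], [-0.946, -0.325, -0.002], [-0.001, 0.009, -1.0]]
contact_force: [0.0, -0.0, 0.1]
grip_width: 86.9
gripper_force: 0.0
```

```bash
python3 tgt.py 6 11 65 180
```

```text
t 7.9 here [   7.9   11.7   60.8 -179.9] q [ 0.31  0.51 -0.26 -0.   -0.81  0.02] w 86.9 F [ 0.  -0.   0.1]
[6.0, 11.0, 65.0, 180.0] [ 0.002  0.006 -0.014] [0.011 0.001 0.003]
```

>>> {"name": "carry_out", "arguments": {
  "series": [
    [0,0,0,0,0,0],
    [0,0,0,0,0,0],
    [0,0,0,0,0,0],
    [0,0,0,0,0,0],
    [0,0,0,0,0,0],
    [0,0,0,0,0,0],
    [0,0,0,0,0,0],
    [0,0,0,0,0,0]
  ],
  "claw": 1
}}

```text
time: 8.7
position: [596.6, 24.1, 66.0]
eef_rot: [[0.325, -0.946, -0.002], [-0.946, -0.325, -0.001], [-0.0, 0.002, -1.0]]
contact_force: [-4.8, 0.5, 5.6]
grip_width: 50.1
gripper_force: 30.0
```

```bash
python3 tgt.py 6 11 65 180
```

```text
t 8.7 here [   8.5   11.1   66.  -179.9] q [ 0.31  0.5  -0.26 -0.   -0.81  0.02] w 50.1 F [-4.8  0.5  5.6]
[6.0, 11.0, 65.0, 180.0] [0.    0.008 0.003] [0.003 0.    0.003]
```

>>> {"name": "carry_out", "arguments": {
  "series": [
    [0,0,-0.03,0,0,0],
    [0,0,-0.08,0,0,0],
    [0,0,-0.15,0,0,0],
    [0,0,-0.22,0,0,0],
    [0,0,-0.28,0,0,0],
    [0,0,-0.3,0,0,0.1],
    [0,0,-0.3,0,0,0.25],
    [0,0,-0.3,0,0,0.4],
    [0,0,-0.3,0,0,0.55],
    [0,0,-0.3,0,0,0.7],
    [0,0,-0.3,0,0,0.85],
    [0,0,-0.3,0,0,1],
    [0,0,-0.3,0,0,1]
  ]
}}

```text
time: 10.0
position: [597.8, 24.6, 155.1]
eef_rot: [[-0.439, -0.899, 0.0], [-0.899, 0.439, 0.0], [-0.001, 0.0, -1.0]]
contact_force: [0.4, -0.3, -4.3]
grip_width: 49.7
gripper_force: 30.0
```

```bash
python3 tgt.py 0 3 156 90
```

```text
t 10.0 here [  9.7  11.2 155.1 135.1] q [ 0.31  0.4  -0.17 -0.   -1.   -0.77] w 49.7 F [ 0.4 -0.3 -4.3]
[0.0, 3.0, 156.0, 90.0] [ 0.042  0.004 -0.003] [0.000e+00 1.000e-03 1.003e+00]
```

>>> {"name": "carry_out", "arguments": {
  "series": [
    [0.01,0,0,0,0,0.15],
    [0.02,0,0,0,0,0.3],
    [0.03,0.004,0,0,0,0.45],
    [0.042,0.004,0,0,0,0.6],
    [0.042,0.004,0,0,0,0.75],
    [0.042,0.004,0,0,0,0.9],
    [0.042,0.004,0,0,0,1],
    [0.042,0.004,0,0,0,1],
    [0.042,0.004,0,0,0,1]
  ]
}}

```text
time: 10.9
position: [591.1, 13.7, 155.4]
eef_rot: [[-0.945, -0.328, 0.0], [-0.328, 0.945, 0.0], [-0.0, 0.0, -1.0]]
contact_force: [-0.1, 0.4, -2.7]
grip_width: 50.1
gripper_force: 30.0
```

```bash
python3 tgt.py 0 3 67 90 0 3 80 90
python3 - <<'E'
from h import *
crop(snapshot("scene"),230,165,133,100,6,"pics/g3.png")
E
```

```text
t 10.9 here [-1.000e-01  3.100e+00  1.554e+02  9.030e+01] q [ 0.3   0.39 -0.18 -0.   -1.   -1.53] w 50.1 F [-0.1  0.4 -2.7]
[0.0, 3.0, 67.0, 90.0] [-0.    -0.     0.295] [0.    0.    0.007]
[0.0, 3.0, 80.0, 90.0] [-0.    -0.     0.251] [0.    0.    0.007]
```

View pics/g3.png

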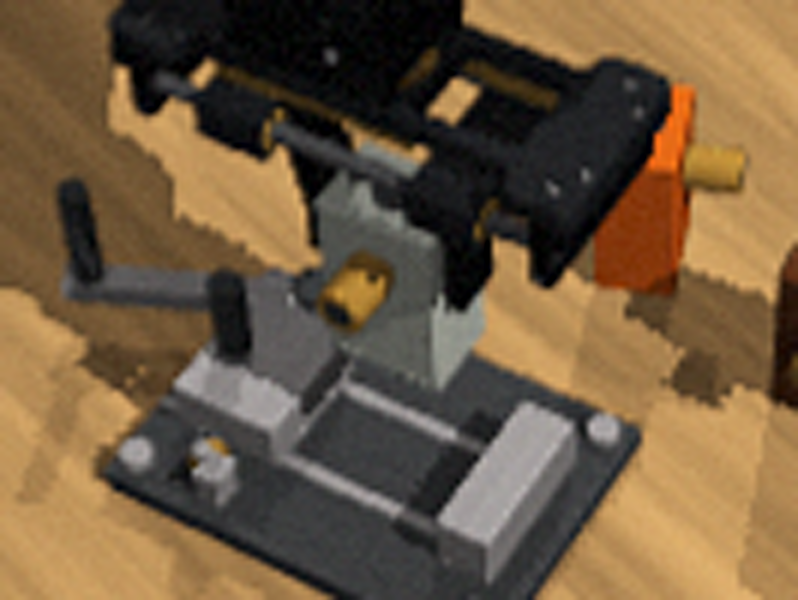

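The block hangs clear above the open gap with its outlet (355,290) pointing to the open side. I'll lower it.

>>> {"name": "carry_out", "arguments": {
  "series": [
    [0,-0.003,0.06,0,0,0],
    [0,-0.003,0.12,0,0,0],
    [0,-0.003,0.17,0,0,0],
    [0,-0.003,0.21,0,0,0],
    [0,-0.003,0.24,0,0,0],
    [0,-0.003,0.265,0,0,0],
    [0,-0.003,0.28,0,0,0],
    [0,-0.003,0.287,0,0,0],
    [0,-0.003,0.292,0,0,0],
    [0,-0.003,0.292,0,0,0],
    [0,-0.003,0.292,0,0,0]
  ]
}}

```text
time: 12.05
position: [591.6, 12.8, 68.4]
eef_rot: [[-0.946, -0.326, 0.001], [-0.326, 0.946, 0.0], [-0.001, -0.0, -1.0]]
contact_force: [0.2, 0.1, -3.7]
grip_width: 49.9
gripper_force: 30.0
```

```bash
python3 tgt.py 0 2 66 90
```

```text
t 12.05 here [ 0.1  2.1 68.4 90.1] q [ 0.3   0.49 -0.28  0.   -0.8  -1.53] w 49.9 F [ 0.2  0.1 -3.7]
[0.0, 2.0, 66.0, 90.0] [ 0.    -0.     0.008] [-0.     0.001  0.003]
```

>>> {"name": "carry_out", "arguments": {
  "series": [
    [0,0,0.003,0,0,0],
    [0,0,0.006,0,0,0],
    [0,0,0.008,0,0,0],
    [0,0,0.009,0,0,0],
    [0,0,0.009,0,0,0]
  ]
}}

```text
time: 12.55
position: [591.4, 12.8, 65.9]
eef_rot: [[-0.946, -0.326, 0.0], [-0.326, 0.946, -0.0], [-0.0, -0.0, -1.0]]
contact_force: [-1.7, 0.6, 2.0]
grip_width: 50.1
gripper_force: 30.0
```

```bash
python3 tgt.py 0 2 66 90
```

```text
t 12.55 here [-0.1  2.1 65.9 90.1] q [ 0.3   0.49 -0.28  0.   -0.8  -1.53] w 50.1 F [-1.7  0.6  2. ]
[0.0, 2.0, 66.0, 90.0] [-0. -0. -0.] [-0.     0.     0.003]
```

>>> {"name": "carry_out", "arguments": {
  "series": [
    [0,0,0,0,0,0],
    [0,0,0,0,0,0],
    [0,0,0,0,0,0],
    [0,0,0,0,0,0],
    [0,0,0,0,0,0],
    [0,0,-0.05,0,0,0],
    [0,0,-0.15,0,0,0],
    [0,0,-0.25,0,0,0],
    [0,0,-0.3,0,0,-0.15],
    [0,0,-0.3,0,0,-0.3],
    [0,0,-0.3,0,0,-0.45],
    [0,0,-0.3,0,0,-0.6],
    [0,0,-0.3,0,0,-0.75],
    [0,0,-0.3,0,0,-0.9],
    [0,0,-0.3,0,0,-1],
    [0,0,-0.3,0,0,-1]
  ],
  "claw": -1
}}

```text
time: 14.15
position: [591.3, 12.7, 155.2]
eef_rot: [[-0.439, -0.899, 0.0], [-0.899, 0.439, 0.0], [-0.0, -0.0, -1.0]]
contact_force: [-0.1, -0.8, -0.5]
grip_width: 87.0
gripper_force: 0.0
```

```bash
python3 tgt.py 0 -88 156 180
```

```text
t 14.15 here [ -0.2   2.1 155.2 135.1] q [ 0.3   0.39 -0.18  0.   -1.   -0.75] w 87.0 F [-0.1 -0.8 -0.5]
[0.0, -88.0, 156.0, 180.0] [ 0.212 -0.212 -0.002] [-0.     0.    -0.997]
```

>>> {"name": "carry_out", "arguments": {
  "series": [
    [0.212,-0.212,0,0,0,-1],
    [0.212,-0.212,0,0,0,-1],
    [0.212,-0.212,0,0,0,-1],
    [0.212,-0.212,0,0,0,-1],
    [0.212,-0.212,0,0,0,-1],
    [0.212,-0.212,0,0,0,-1],
    [0.212,-0.212,0.08,0,0,-1],
    [0.212,-0.212,0.16,0,0,-1],
    [0.212,-0.212,0.24,0,0,-1],
    [0.212,-0.212,0.3,0,0,-1],
    [0.212,-0.212,0.33,0,0,-1],
    [0.212,-0.212,0.33,0,0,-1]
  ]
}}

```text
time: 15.35
position: [619.8, -72.4, 54.9]
eef_rot: [[0.324, -0.946, -0.003], [-0.946, -0.324, -0.0], [-0.001, 0.003, -1.0]]
contact_force: [0.3, -0.0, 0.4]
grip_width: 87.2
gripper_force: 0.0
```

```bash
python3 tgt.py 0 -88 56 180;python3 - <<'E'
from h import *
crop(snapshot("scene"),230,165,133,100,6,"pics/g4.png")
E
```

```text
t 15.35 here [  -0.8  -87.7   54.9 -179.9] q [ 0.14  0.55 -0.2  -0.   -0.82  0.19] w 87.2 F [ 0.3 -0.   0.4]
[0.0, -88.0, 56.0, 180.0] [ 0.001 -0.003 -0.004] [0.004 0.001 0.001]
```

View pics/g4.png

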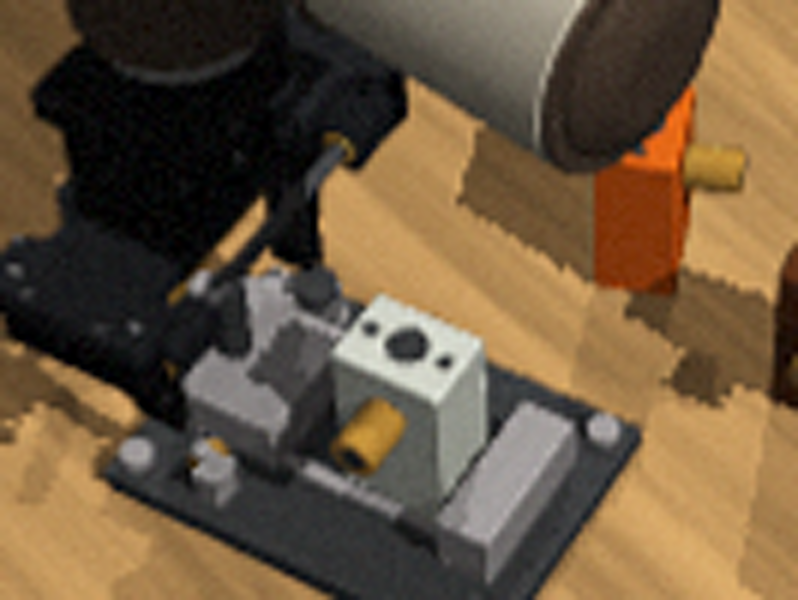

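The block stands upright in the gap with its outlet at (365,440) facing the open side. The gripper is around the jaw post. I'll grip it and check the block's position.

>>> {"name": "carry_out", "arguments": {
  "series": [
    [0,0,0,0,0,0],
    [0,0,0,0,0,0],
    [0,0,0,0,0,0],
    [0,0,0,0,0,0],
    [0,0,0,0,0,0],
    [0,0,0,0,0,0],
    [0,0,0,0,0,0],
    [0,0,0,0,0,0],
    [0,0,0,0,0,0],
    [0,0,0,0,0,0]
  ],
  "claw": 1
}}

```text
time: 16.4
position: [619.9, -72.5, 56.1]
eef_rot: [[0.325, -0.946, -0.002], [-0.946, -0.325, -0.0], [-0.0, 0.002, -1.0]]
contact_force: [-1.6, -1.1, 2.8]
grip_width: 15.4
gripper_force: 30.5
```

```bash
python3 tgt.py 0 -58 56 180
python3 - <<'E'
from fit import *
p=np.load("p.npy");b=snapshot("scene");th=p[2]
S=lambda x,y:c(x,y,230,165)
for n,uv,z in (("c",S(333,360),96),("c",S(380,297),96),("c",S(485,347),96),("c",S(440,403),96),("tip",S(348,457),72)):
    v=back(b,uv,z)[:2]-p[:2]; print(n,np.round([np.cos(th)*v[0]+np.sin(th)*v[1],-np.sin(th)*v[0]+np.cos(th)*v[1]],1))
E
```

```text
t 16.4 here [  -0.7  -87.8   56.1 -179.9] q [ 0.14  0.55 -0.2   0.   -0.82  0.19] w 15.4 F [-1.6 -1.1  2.8]
[0.0, -58.0, 56.0, 180.0] [-0.099 -0.002  0.   ] [0.002 0.    0.003]
c [ 22.8 -21.1]
c [-13.1 -22.4]
c [-12.   26.9]
c [20.  26.2]
tip [45.1 -1.7]
```

>>> {"name": "carry_out", "arguments": {
  "series": [
    [-0.01,0,0,0,0,0],
    [-0.025,0,0,0,0,0],
    [-0.04,0,0,0,0,0],
    [-0.055,0,0,0,0,0],
    [-0.07,0,0,0,0,0],
    [-0.08,0,0,0,0,0],
    [-0.085,0,0,0,0,0],
    [-0.085,0,0,0,0,0],
    [-0.085,0,0,0,0,0]
  ]
}}

```text
time: 17.35
position: [611.5, -48.0, 56.2]
eef_rot: [[0.325, -0.946, -0.002], [-0.946, -0.325, 0.0], [-0.001, 0.002, -1.0]]
contact_force: [-2.7, -2.7, 1.9]
grip_width: 15.4
gripper_force: 30.0
```

>>> {"name": "carry_out", "arguments": {
  "series": [
    [0,0,0,0,0,0],
    [0,0,0,0,0,0],
    [0,0,0,0,0,0],
    [0,0,0,0,0,0],
    [0,0,0,0,0,0],
    [0,0,-0.1,0,0,0],
    [0,0,-0.22,0,0,0],
    [0,0,-0.34,0,0,0],
    [0,0,-0.34,0,0,0]
  ],
  "claw": -1
}}

```text
time: 18.25
position: [616.0, -48.0, 164.5]
eef_rot: [[0.327, -0.945, 0.013], [-0.945, -0.327, 0.0], [0.004, -0.012, -1.0]]
contact_force: [0.6, 0.2, -0.4]
grip_width: 79.2
gripper_force: 0.0
```

```bash
python3 tgt.py 0 3 155 180 0 3 93 180
```

```text
t 18.25 here [   3.5  -63.3  164.5 -179.8] q [ 0.18  0.42 -0.11  0.   -1.03  0.15] w 79.2 F [ 0.6  0.2 -0.4]
[0.0, 3.0, 155.0, 180.0] [-0.221  0.011  0.031] [-0.015 -0.005  0.004]
[0.0, 3.0, 93.0, 180.0] [-0.222  0.014  0.238] [-0.015 -0.005  0.004]
```

>>> {"name": "carry_out", "arguments": {
  "series": [
    [-0.1,0.005,0,0,0,0],
    [-0.222,0.008,0,0,0,0],
    [-0.222,0.008,0,0,0,0],
    [-0.222,0.008,0.07,0,0,0],
    [-0.222,0.008,0.14,0,0,0],
    [-0.222,0.008,0.19,0,0,0],
    [-0.222,0.008,0.22,0,0,0],
    [-0.222,0.008,0.22,0,0,0],
    [-0.222,0.008,0.22,0,0,0]
  ]
}}

```text
time: 19.15
position: [588.6, 13.8, 92.5]
eef_rot: [[0.325, -0.946, 0.0], [-0.946, -0.325, -0.0], [0.0, -0.0, -1.0]]
contact_force: [-0.2, -0.0, 0.5]
grip_width: 87.1
gripper_force: 0.0
```

```bash
python3 tgt.py 0 3 95 180
```

```text
t 19.15 here [  -2.4    4.    92.5 -179.9] q [ 0.3   0.46 -0.26  0.   -0.85  0.03] w 87.1 F [-0.2 -0.   0.5]
[0.0, 3.0, 95.0, 180.0] [ 0.003 -0.008 -0.008] [-0.    -0.     0.003]
```

>>> {"name": "carry_out", "arguments": {
  "series": [
    [0,-0.008,-0.004,0,0,0],
    [0,-0.008,-0.004,0,0,0],
    [0,-0.008,-0.004,0,0,0],
    [0,-0.008,-0.004,0,0,0],
    [0,-0.008,-0.004,0,0,0],
    [0,-0.008,-0.004,0,0,0],
    [0,-0.008,-0.004,0,0,0],
    [0,-0.008,-0.004,0,0,0],
    [0,-0.008,-0.004,0,0,0]
  ],
  "claw": 1
}}

```text
time: 20.05
position: [590.6, 14.8, 93.4]
eef_rot: [[0.326, -0.946, -0.0], [-0.946, -0.326, -0.0], [0.0, 0.0, -1.0]]
contact_force: [-0.1, -0.6, 0.6]
grip_width: 35.8
gripper_force: 30.0
```

```bash
python3 tgt.py 0 3 95 180
```

```text
t 20.05 here [  -0.2    4.3   93.4 -179.9] q [ 0.3   0.46 -0.25  0.   -0.86  0.03] w 35.8 F [-0.1 -0.6  0.6]
[0.0, 3.0, 95.0, 180.0] [ 0.004 -0.001 -0.005] [ 0.    -0.     0.003]
```

>>> {"name": "carry_out", "arguments": {
  "series": [
    [0,0,0,0,0,0],
    [0,0,0,0,0,0],
    [0,0,0,0,0,0],
    [0,0,0,0,0,0],
    [0,0,0,0,0,0],
    [0,0,0,0,0,0],
    [0,0,-0.07,0,0,0],
    [0,0,-0.14,0,0,0],
    [0,0,-0.2,0,0,0],
    [0.1,0,-0.2,0,0,0],
    [0.22,0,-0.2,0,0,0],
    [0.222,0,-0.2,0,0,0],
    [0.222,0,-0.2,0,0,0]
  ],
  "claw": -1
}}

```text
time: 21.35
position: [612.1, -48.8, 153.1]
eef_rot: [[0.324, -0.946, -0.001], [-0.946, -0.324, 0.0], [-0.0, 0.001, -1.0]]
contact_force: [0.1, 0.4, 0.9]
grip_width: 87.4
gripper_force: 0.0
```

```bash
python3 tgt.py 0 -62.5 56 180
```

```text
t 21.35 here [  -0.4  -62.9  153.1 -180. ] q [ 0.18  0.43 -0.13 -0.   -1.02  0.15] w 87.4 F [0.1 0.4 0.9]
[0.0, -62.5, 56.0, 180.0] [-0.001 -0.002  0.324] [0.001 0.    0.001]
```

>>> {"name": "carry_out", "arguments": {
  "series": [
    [0,0,0.1,0,0,0],
    [0,0,0.2,0,0,0],
    [0,0,0.28,0,0,0],
    [0,0,0.32,0,0,0],
    [0,0,0.32,0,0,0],
    [0,0,0.32,0,0,0]
  ]
}}

```text
time: 21.95
position: [613.0, -47.7, 58.4]
eef_rot: [[0.326, -0.945, 0.002], [-0.945, -0.326, -0.0], [0.001, -0.001, -1.0]]
contact_force: [1.1, -0.4, 0.2]
grip_width: 87.2
gripper_force: 0.0
```

>>> {"name": "carry_out", "arguments": {
  "series": [
    [0,0,0,0,0,0],
    [0,0,0,0,0,0],
    [0,0,0,0,0,0],
    [0,0,0,0,0,0],
    [0,0,0,0,0,0],
    [0,0,0,0,0,0],
    [0,0,0,0,0,0],
    [0,0,0,0,0,0],
    [0,0,0,0,0,0],
    [0,0,0,0,0,0],
    [-0.004,0,0,0,0,0],
    [-0.008,0,0,0,0,0],
    [-0.012,0,0,0,0,0],
    [-0.016,0,0,0,0,0],
    [-0.018,0,0,0,0,0],
    [-0.018,0,0,0,0,0]
  ],
  "claw": 1
}}

```text
time: 23.55
position: [610.2, -44.5, 57.4]
eef_rot: [[0.325, -0.946, -0.001], [-0.946, -0.325, -0.002], [0.001, 0.001, -1.0]]
contact_force: [0.3, -5.5, -0.1]
grip_width: 15.2
gripper_force: 30.0
```

```bash
python3 tgt.py 0 -58 56 180
```

```text
t 23.55 here [  -0.8  -58.2   57.4 -179.9] q [ 0.19  0.53 -0.23  0.   -0.81  0.14] w 15.2 F [ 0.3 -5.5 -0.1]
[0.0, -58.0, 56.0, 180.0] [-0.001 -0.003  0.005] [ 0.002 -0.002  0.003]
```

>>> {"name": "carry_out", "arguments": {
  "series": [
    [-0.003,0,0,0,0,0],
    [-0.006,0,0,0,0,0],
    [-0.009,0,0,0,0,0],
    [-0.012,0,0,0,0,0],
    [-0.012,0,0,0,0,0]
  ]
}}

```text
time: 24.05
position: [610.1, -44.1, 57.4]
eef_rot: [[0.325, -0.946, 0.001], [-0.946, -0.325, -0.005], [0.005, 0.001, -1.0]]
contact_force: [4.7, -16.9, -4.3]
grip_width: 15.3
gripper_force: 30.0
```

```bash
python3 tgt.py 0 -58 56 180
```

```text
t 24.05 here [  -0.8  -57.8   57.4 -179.9] q [ 0.19  0.53 -0.24  0.01 -0.8   0.13] w 15.3 F [  4.7 -16.9  -4.3]
[0.0, -58.0, 56.0, 180.0] [ 0.001 -0.003  0.005] [ 0.001 -0.006  0.003]
```

>>> {"name": "carry_out", "arguments": {
  "series": [
    [0,0,0,0,0,0],
    [0,0,0,0,0,0],
    [0,0,0,0,0,0],
    [0,0,0,0,0,0],
    [0,0,0,0,0,0],
    [0,0,0,0,0,0],
    [0.01,0,-0.1,0,0,0],
    [0.01,0,-0.22,0,0,0],
    [0.1,0.02,-0.28,0,0,-0.18],
    [0.25,0.02,-0.28,0,0,-0.36],
    [0.39,0.02,-0.28,0,0,-0.54],
    [0.39,0.02,-0.28,0,0,-0.54],
    [0.39,0.02,-0.28,0,0,-0.54]
  ],
  "claw": -1
}}

```text
time: 25.35
position: [641.4, -153.0, 140.9]
eef_rot: [[0.684, -0.73, -0.001], [-0.73, -0.684, 0.0], [-0.001, 0.0, -1.0]]
contact_force: [-0.6, 1.3, -0.2]
grip_width: 86.8
gripper_force: 0.0
```

```bash
python3 tgt.py -7.5 -171.5 61 204;python3 - <<'E'
from h import *
crop(snapshot("scene"),220,165,133,100,6,"pics/g5.png")
E
```

```text
t 25.35 here [  -6.4 -170.9  140.9 -155.7] q [ 0.01  0.51 -0.02 -0.   -1.04  0.74] w 86.8 F [-0.6  1.3 -0.2]
[-7.5, -171.5, 61.0, 204.0] [0.001 0.004 0.266] [0.001 0.001 0.006]
```

View pics/g5.png

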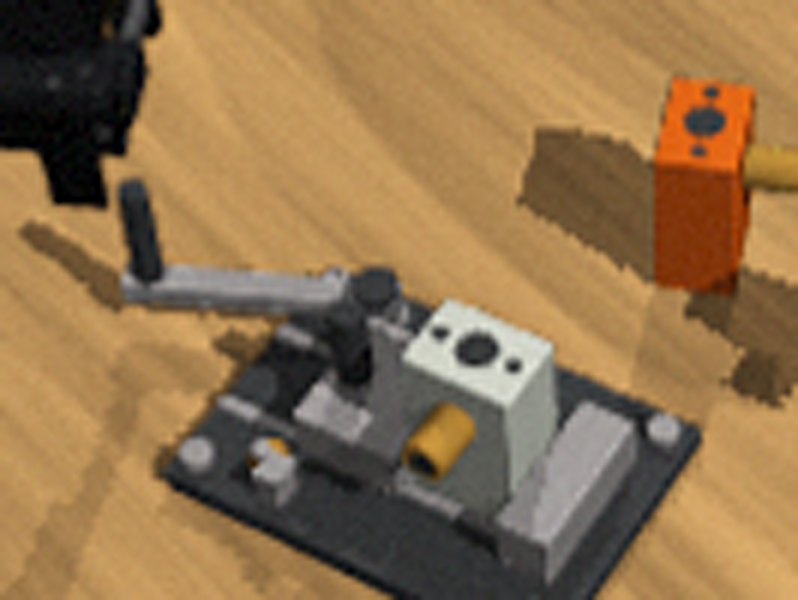

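The block is clamped between the jaws with its outlet (440,440) facing the open side. The brace post is at (140,230) and the hand is above it. I'll descend and grip the post.

>>> {"name": "carry_out", "arguments": {
  "series": [
    [0,0.004,0.08,0,0,0],
    [0,0.004,0.16,0,0,0],
    [0,0.004,0.23,0,0,0],
    [0,0.004,0.262,0,0,0],
    [0,0.004,0.262,0,0,0],
    [0,0.004,0.262,0,0,0]
  ]
}}

```text
time: 26.0
position: [641.6, -152.5, 63.8]
eef_rot: [[0.687, -0.727, 0.001], [-0.727, -0.687, -0.0], [0.001, -0.001, -1.0]]
contact_force: [0.0, 0.2, 1.0]
grip_width: 87.0
gripper_force: 0.0
```

>>> {"name": "carry_out", "arguments": {
  "series": [
    [0,0,0,0,0,0],
    [0,0,0,0,0,0],
    [0,0,0,0,0,0],
    [0,0,0,0,0,0],
    [0,0,0,0,0,0],
    [0,0,0,0,0,0],
    [0,0,0,0,0,0],
    [0,0,0,0,0,0],
    [0,0,0,0,0,0],
    [0,0,0,0,0,0]
  ],
  "claw": 1
}}

```text
time: 27.0
position: [640.8, -153.1, 62.8]
eef_rot: [[0.686, -0.728, -0.0], [-0.728, -0.686, -0.0], [-0.0, 0.0, -1.0]]
contact_force: [0.6, -0.5, 0.2]
grip_width: 15.1
gripper_force: 0.0
```

Run:
```python
from tgt import *
s=read_state();print(here(),s["grip_width"],s["contact_force"])
x,y,z,_=here(); print("brace angle",np.arctan2(x+48,-(y+79.5)),"radius",np.hypot(x+48,y+79.5))
b0=np.arctan2(x+48,-(y+79.5))
for b in np.linspace(b0,b0+np.radians(45),10)[1:]:
    d,r=plan(-48+100*np.sin(b),-79.5-100*np.cos(b),z,180+np.degrees(b)); print(round(b,3),np.round(d,3),np.round(r,3))
```

```text
[  -7.  -170.8   62.8 -155.6] 15.06458620428626 [ 0.57443899 -0.51470147  0.21215936]
brace angle 0.42207943881626825 radius 100.08341520951411
0.509 [-0.002 -0.029  0.   ] [ 0.     0.    -0.106]
0.597 [-0.005 -0.058  0.   ] [ 0.     0.    -0.217]
0.684 [-0.011 -0.086  0.   ] [ 0.     0.    -0.328]
0.771 [-0.02  -0.114  0.   ] [ 0.     0.    -0.439]
0.858 [-0.031 -0.141  0.   ] [ 0.    0.   -0.55]
0.946 [-0.044 -0.167  0.   ] [ 0.     0.    -0.661]
1.033 [-0.06  -0.191  0.   ] [ 0.     0.    -0.772]
1.12 [-0.078 -0.215  0.   ] [ 0.     0.    -0.884]
1.207 [-0.097 -0.236  0.   ] [ 0.     0.    -0.995]
```

>>> {"name": "carry_out", "arguments": {
  "series": [
    [0,0,0,0,0,0],
    [0,0,0,0,0,0],
    [-0.001,-0.012,0,0,0,-0.05],
    [-0.002,-0.029,0,0,0,-0.106],
    [-0.005,-0.058,0,0,0,-0.217],
    [-0.011,-0.086,0,0,0,-0.328],
    [-0.02,-0.114,0,0,0,-0.439],
    [-0.031,-0.141,0,0,0,-0.55],
    [-0.044,-0.167,0,0,0,-0.661],
    [-0.06,-0.191,0,0,0,-0.772],
    [-0.078,-0.215,0,0,0,-0.884],
    [-0.097,-0.236,0,0,0,-0.995],
    [-0.097,-0.236,0,0,0,-0.995],
    [-0.097,-0.236,0,0,0,-0.995]
  ]
}}

```text
time: 28.4
position: [672.8, -83.2, 62.8]
eef_rot: [[0.999, -0.035, 0.001], [-0.035, -0.999, 0.0], [0.001, -0.0, -1.0]]
contact_force: [1.3, -0.1, -0.2]
grip_width: 13.1
gripper_force: 30.0
```

Run:
```python
from tgt import *
s=read_state();print(here(),s["grip_width"],s["contact_force"],s["joint_positions"].round(2))
x,y,z,_=here(); b0=np.arctan2(x+48,-(y+79.5));print(b0,np.hypot(x+48,y+79.5))
for b in [1.3,1.4,1.45,1.5,1.53,1.56,1.59]:
    d,r=plan(-48+100*np.sin(b),-79.5-100*np.cos(b),z,180+np.degrees(b)); print(round(b,3),np.round(d,3),np.round(r,3))
```

```text
[  45.8 -115.1   62.8 -110.9] 13.082256341728092 [ 1.3120596  -0.14372028 -0.15611335] [ 0.11  0.62 -0.05 -0.   -0.91  1.42]
1.2080592750845491 100.32846056827543
1.3 [-0.003 -0.03   0.   ] [-0.    -0.001 -0.12 ]
1.4 [-0.007 -0.063  0.   ] [-0.    -0.001 -0.247]
1.45 [-0.011 -0.08   0.   ] [-0.    -0.001 -0.311]
1.5 [-0.015 -0.096  0.   ] [-0.    -0.001 -0.374]
1.53 [-0.018 -0.105  0.   ] [-0.    -0.001 -0.412]
1.56 [-0.022 -0.115  0.   ] [-0.    -0.001 -0.451]
1.59 [-0.025 -0.124  0.   ] [-0.    -0.001 -0.489]
```

>>> {"name": "carry_out", "arguments": {
  "series": [
    [-0.003,-0.03,0,0,0,-0.12],
    [-0.007,-0.063,0,0,0,-0.247],
    [-0.011,-0.08,0,0,0,-0.311],
    [-0.015,-0.096,0,0,0,-0.374],
    [-0.018,-0.105,0,0,0,-0.412],
    [-0.022,-0.115,0,0,0,-0.451],
    [-0.025,-0.124,0,0,0,-0.489],
    [-0.025,-0.124,0,0,0,-0.489],
    [-0.025,-0.124,0,0,0,-0.489]
  ]
}}

```text
time: 29.3
position: [667.1, -45.7, 63.0]
eef_rot: [[0.939, 0.343, 0.002], [0.343, -0.939, 0.0], [0.002, 0.0, -1.0]]
contact_force: [4.4, 1.0, -3.6]
grip_width: 13.0
gripper_force: 30.0
```

Run:
```python
from tgt import *
s=read_state();print(here(),s["grip_width"],s["contact_force"])
x,y,z,_=here(); print(np.arctan2(x+48,-(y+79.5)),np.hypot(x+48,y+79.5))
```

```text
[ 52.6 -77.7  63.  -88.8] 13.007525256031494 [ 4.35587745  0.97014145 -3.62969344]
1.5886870618730367 100.6161020910669
```

>>> {"name": "carry_out", "arguments": {
  "series": [
    [0,-0.004,0,0,0,0],
    [0,-0.008,0,0,0,0],
    [0,-0.012,0,0,0,0],
    [0,-0.012,0,0,0,0]
  ]
}}

```text
time: 29.7
position: [666.9, -45.4, 63.0]
eef_rot: [[0.939, 0.343, 0.004], [0.343, -0.939, -0.003], [0.003, 0.004, -1.0]]
contact_force: [9.0, -10.0, -6.1]
grip_width: 13.0
gripper_force: 30.0
```

>>> {"name": "carry_out", "arguments": {
  "series": [
    [0,0.008,0,0,0,0],
    [0,0.01,0,0,0,0],
    [0,0.01,0,0,0,0],
    [0,0.01,0,0,0,0],
    [0,0.01,0,0,0,0],
    [0,0.01,0,0,0,0],
    [0,0.01,0,0,0,0],
    [0,0.01,-0.1,0,0,0],
    [0,0.01,-0.25,0,0,0],
    [0,0.2,-0.4,0,0,0],
    [0,0.35,-0.5,0,0,0],
    [0,0.5,-0.5,0,0,0],
    [0,0.5,-0.5,0,0,0]
  ],
  "claw": -1
}}

```text
time: 31.0
position: [717.7, -187.4, 215.2]
eef_rot: [[0.94, 0.34, 0.004], [0.34, -0.94, -0.001], [0.003, 0.003, -1.0]]
contact_force: [-0.4, 0.3, -0.4]
grip_width: 87.0
gripper_force: 0.0
```

Run:
```python
from h import *
r=lambda i,k:cv2.resize(i[:,:,::-1],None,fx=k,fy=k,interpolation=cv2.INTER_CUBIC)
a=snapshot("top")["frame"][140:206,268:348];b=snapshot("scene")["frame"][185:280,235:345]
B=r(b,4);A=r(a,4);A=np.vstack([A,np.zeros((B.shape[0]-A.shape[0],A.shape[1],3),np.uint8)])
cv2.imwrite("pics/end.png",np.hstack([B,A]))
```

```text
(no output)
```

View pics/end.png

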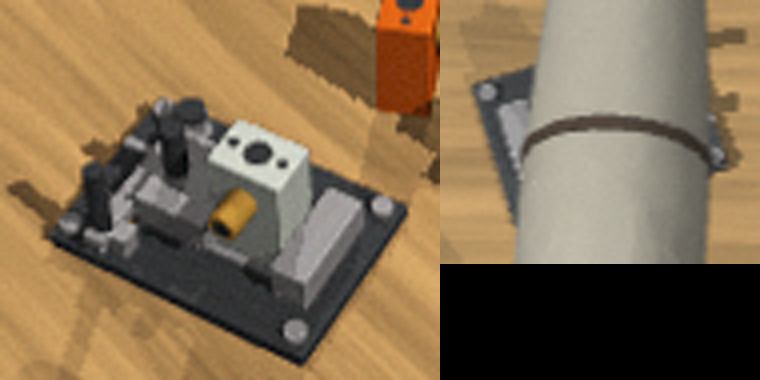

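The brace lies across behind the jaw, with its post at (97,200) by the roller. The block is clamped with its outlet at (232,215) facing out, and the robot is clear. I'll hand in.

```bash
python3 -c "
from workcell import *
print(sign_off())"
```

```text
the job is handed in; nothing more can be done
None
```

The job is handed in at about 31 s: the block is clamped upright with its outlet to the open side, the brace was pushed to its end stop and released, and the cap, wrench and jar were not touched; `sign_off` returned no verdict.

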